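# Dock the full specula tube and hold it home on its sprung ejector

### The job

The dispenser's empty socket is barred by its keeper pin: draw the pin right out of its bore and park it in the notch of the ledge on the front of the dispenser. Then take the tube that is full of specula out of the wooden stand, set it upright in the socket and press it down against the sprung ejector until its collar sits fully home on the rim, firmly but without leaning on it hard. Finish while still holding it pressed home in your grip, so that I can slip the pin back in; leave the empty tube and everything else on the tray alone.

Things in the scene. Friction and masses are not known exactly. Their poses are not given: they have to be found in the camera images.
- dispenser: fixed specula dispenser: aluminium block 60 x 60 mm, top (rim) 62 mm above its underside, foot plate 96 x 84 x 5 mm. Origin: centre of the block's underside, on the tray floor 8 mm above the table. A round 36 mm socket (2 mm chamfer) goes down its middle. On its front (-x) face is the parking ledge, 30 mm deep in x, from y = -14 to +30 mm, its top edges 53 mm above the underside
- bore (a point): mouth of the keeper pin's cross bore in the dispenser's +y face, at x = -14, y = +30 mm, 43 mm above the underside. The 8 x 8 mm bore runs right through the block along the dispenser's y, crossing the socket off-centre; axes as the dispenser's
- socket_rim (a point): centre of the socket's mouth, at the level of the rim, 62 mm above the dispenser's underside; axes as the dispenser's
- notch (a point): the parking notch: a U groove along the dispenser's y, open above and at both ends, 44 mm long, 8 mm wide at the floor, flaring to 16 mm at the mouth. This point is the middle of its length, on the axis that a parked pin takes (3 mm above its floor, 10 mm below the mouth), at x = -45, y = +8, z = 43 mm in the dispenser's frame; axes as the dispenser's
- ejector (a joint): travel (m) of the sprung ejector, an 18 mm steel button in the middle of the socket: 0 when up (its face 23 mm below the rim), growing as it is pressed down. Spring: 4 N to start it moving, then 500 N/m more. A tube with its collar on the rim pushes it to 0.011 (9.5 N: press with more to keep the collar bearing on the rim); let go, the spring lifts the tube
- keeper_pin: steel pin with a black round knob 16 mm across. Origin: middle of the knob; the pin points along its own -y: knob from y = +12 to -12 mm, an 11 mm thick collar to -20, then a 6 mm shank to the tip at -88. About 28 g, balanced in the shank. At first level in the bore, y parallel to the dispenser's, collar 2 to 6 mm off its +y face; drawn out along +y with under 2 N
- pin_tip (a point): free end of the keeper pin's shank; it leaves the bore when the pin has been drawn 62 to 66 mm
- pin_mid (a point): middle of the keeper pin's shank, 54 mm from the knob's middle
- tube_full: the tube to load: clear acrylic, 32 mm across, 140 mm tall overall, a column of nested grey specula inside, on a white foot; 100 to 200 g, loose, the same all round, standing in one of the stand's holes. Origin: centre of the foot's underside, z up the tube. Grip it on the bare tube, 44 to 140 mm up. The acrylic cracks if pressed with more than about 60 N
- tube_full_collar (a point): centre of the underside of the full tube's collar (52 mm across, 34 to 44 mm above its origin), which sits on the rim. Below it the spigot that enters the socket: 32 mm across, 34 mm long, chamfered to 25 mm at its end, with a groove 20 mm across for the pin at 10.5 to 21 mm up
- tube_empty: a second tube of the same shape, without specula inside, in the stand's other hole; stays there. Origin: centre of the foot's underside
- tube_stand: birch block 64 x 150 x 42 mm, fixed, long along its y axis, with two upright 38 mm holes 72 mm apart (y = -36 and +36 mm) in which the tubes hang by their collars (collar underside at the block's top, the foot 8 mm above the tray). Origin: centre of its underside, on the tray floor
- otoscope_head: bystander: chrome otoscope head, 62 mm tall, standing on its socket. Origin: centre of its underside
- forceps: bystander: stainless Hartmann forceps, 180 mm long, lying flat, under 8 mm high. Origin: near its joint, at its underside
- ear_loop: bystander: brass ear loop, 155 mm long, lying along its x axis, 8 mm high. Origin: its middle
- bowl: bystander: white porcelain bowl, 100 mm across, 44 mm high. Origin: centre of its underside
- speculum_a: bystander: loose grey speculum, 21 mm across, 36 mm tall, standing on its wide end. Origin: centre of its underside
- speculum_b: bystander: another such speculum
- speculum_c: bystander: another such speculum
There are look-alikes about, which are no part of the job. Leave any blue or red look-alike of the tube_full alone.

How it is judged:
By the outcome, as a careful person would: the job done as asked, in the order asked, and still so for the second after the job is handed in, while the arm keeps its last pose, push and grip.
It also fails if it takes over 69 s, if anything falls off the work surface, if the arm or the gripper's body presses on something with over 40 N, if the wrist force passes 120 N, or if a joint passes its speed limit or range.

### The arm

A 6-joint arm with a two-finger parallel gripper is mounted at the origin on the work surface. World frame = base frame: x ahead of the robot, y to its left, z up, the work surface at z = 0. Lengths are in m, angles in rad, forces in N, time in s.
With the tool pointing down it reaches from about 0.35 to 0.725 m from the base axis. Payload 4.3 kg.
Tool frame: the origin (TCP) lies on the centre line of the jaws, within the pads' length; the fingertips stand 11 mm ahead of it and the grasp point (between the pads) lies 8 mm behind it; z points along the fingers, y is the line along which they close (so a half turn about z gives the same grasp; the last joint's range is limited). The gripper opens to 85 mm and grips with 20 to 120 N. Pads are 22 mm wide; open, the fingers measure 114 mm over their backs; the gripper's body (76 mm by 85 mm) begins 54 mm behind the grasp point. The pads swing forward as they close: fully open they stand 13 mm farther back than shut.
Start: joints at [-0.11, 0.377, 0.081, 1.274, 0, 1.46], TCP at [0.575, 0, 0.221] pointing down, gripper open.
Joint ranges: [-2.72, 2.72], [-0.84, 1.66], [-1.02, 1.22], [-1.77, 2.12], [-1.37, 1.28], [-3.14, 3.14]. Speed limits (rad/s): [2.57, 2.57, 3.14, 3.14, 3.14, 3.14].

### API

Orientations are given as [roll, pitch, yaw] about the fixed x, y, z axes, in that order (R = Rz(yaw) Ry(pitch) Rx(roll)).
In Python, from rig import ctrl gives the robot as it stands. Calls block until the motion is done:
- ctrl.reach(position, orientation): joint-space move of the TCP to a pose.
- ctrl.servo_line(position, rate=0.15, attitude=None, force_limit=None): straight line of the TCP; attitude=None keeps the orientation; rate is the mean speed in m/s. With force_limit (N) it stops when the force on the tool has changed by that much, and returns True; else False.
- ctrl.move_j(angles): joint-space move.
- ctrl.gripper_to(opening, f_grip=None): finger opening in m; f_grip is the grip in N (None keeps the last); returns when the fingers have stopped.
- ctrl.dwell(seconds).
- ctrl.ik(position, orientation): joint angles nearest the present ones, or None.
- ctrl.grab_frame(name): name is "scene" or "side" or "wrist"; returns a dict with "color" (400x640x3 uint8, blue, green, red), "range_z" (400x640 float32, m along the optical axis (not along the pixel's ray), 0 where there is no reading), "mtx" (3x3 intrinsics, pixels), "R" (3x3) and "t" (3): a world point X has camera coordinates R X + t; the wrist camera has in their place "T_tool_cam" (4x4, takes a point from camera to tool coordinates, whose origin is the TCP and whose axes are the flange's). Camera axes: x right, y down, z forward; pixel columns grow to the right and rows downward; lengths in m; the calibration is good to about 2 mm. The wrist camera is an equidistant fisheye: a pixel r from the principal point sees the ray r / f radians off the axis. A picture is of the moment at which its call begins: read the wrist's pose just before it.
A pose or a line that the arm cannot do raises ctrl.Unreachable and nothing moves.
- ctrl.close_job(): hands the job in; it is judged then, once.
Readings, each from a call of its own:
- ctrl.get_time(): time.
- ctrl.get_joint_positions(): joint angles.
- ctrl.get_qvel(): joint speeds.
- ctrl.get_joint_torque(): joint torques, N m.
- ctrl.get_eef_pos(): TCP position.
- ctrl.get_eef_rot(): TCP orientation.
- ctrl.get_contact_force(): force on the tool from outside, world axes, zero at the start.
- ctrl.get_moment(): the same for the moment, N m.
- ctrl.get_finger_gap(): finger opening in m.
- ctrl.get_grasp_force(): force on a finger pad.
Only numpy, scipy, OpenCV 4.12 (cv2) and the standard library are available. Lean on these libraries where they do the work, as an engineer would, in place of code of your own. Each camera call takes 0.05 s, during which the arm holds its last target. There are 200 camera calls.

## Working session

There is one attempt and no reset: what is moved stays moved. The work goes in short steps, each a Python script; the robot and the scene stay as the last script left them, time stands still between calls to the robot, and variables do not carry over. Pictures are saved under pics/ and viewed, at most 10 in all, crops included, and the job is handed in when it is done.

```bash
ls; mkdir -p pics; python3 - <<'E'
from rig import ctrl
import cv2,pickle
for n in ("scene","side"):
    f=ctrl.grab_frame(n); pickle.dump(f,open(f"pics/{n}.pkl","wb")); cv2.imwrite(f"pics/{n}0.png",f["color"])
    print(n,f["mtx"],f["R"],f["t"])
print(ctrl.get_time())
E
```

```text
pics
scene [[390.90172158   0.         313.21165192]
 [  0.         390.90172158 199.15106392]
 [  0.           0.           1.        ]] [[-0.81551548  0.57830979 -0.02218762]
 [ 0.35409807  0.46828026 -0.80952341]
 [-0.45776529 -0.66803547 -0.58666818]] [ 0.47400693 -0.0822421   1.34115949]
side [[389.23499699   0.         317.63906045]
 [  0.         389.23499699 198.48011127]
 [  0.           0.           1.        ]] [[-0.98647997 -0.16229024 -0.0227848 ]
 [-0.07066928  0.54670028 -0.83434085]
 [ 0.14786184 -0.82145035 -0.55077781]] [0.50460606 0.16022485 0.92599835]
0.1
```

View pics/scene0.png

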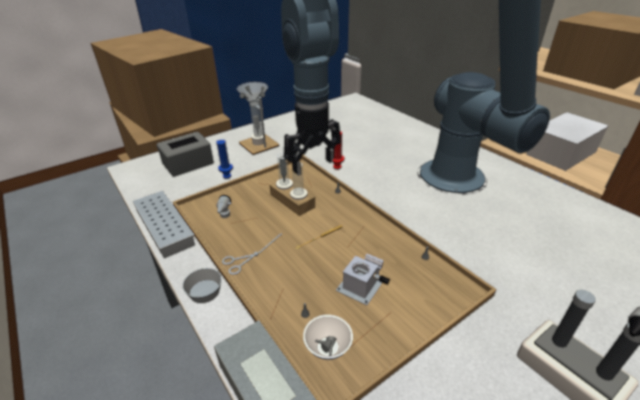

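View pics/side0.png

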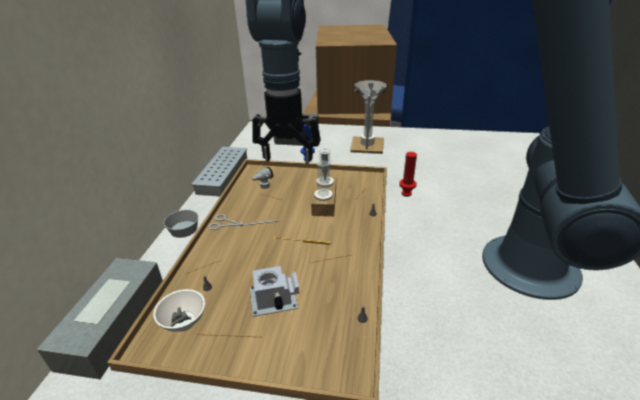

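```bash
python3 - <<'E'
import cv2,pickle,numpy as np
s=pickle.load(open("pics/scene.pkl","rb"))["color"];d=pickle.load(open("pics/side.pkl","rb"))["color"]
c=lambda im,x,y:cv2.resize(im[y:y+75,x:x+100],(400,300),interpolation=cv2.INTER_CUBIC)
cv2.imwrite("pics/m.png",np.vstack([np.hstack([c(d,230,250),c(d,275,140)]),np.hstack([c(s,315,240),c(s,245,145)])]))
E
```

```text
(no output)
```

View pics/m.png

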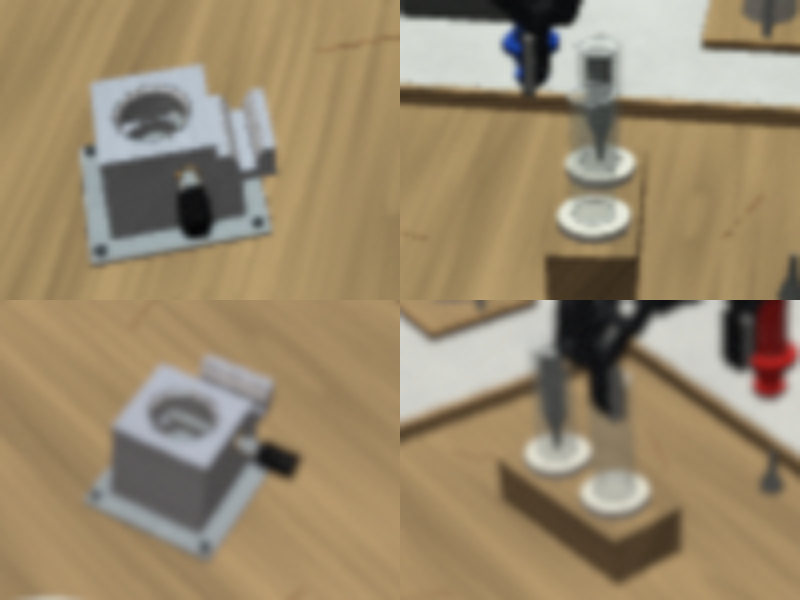

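```bash
cat > h.py <<'E'
import numpy as np,pickle
F={n:pickle.load(open(f"pics/{n}.pkl","rb")) for n in ("scene","side")}
def plane(n,u,v,z):
    f=F[n]; d=f["R"].T@np.linalg.solve(f["mtx"],[u,v,1]); c=-f["R"].T@f["t"]
    return c+d*(z-c[2])/d[2]
E
python3 - <<'E'
from h import *
np.set_printoptions(precision=4,suppress=True)
S=lambda p,o=(230,250):(o[0]+p[0]/4,o[1]+p[1]/4)
for n,o,P in (("side",(230,250),[(151,117),(91,80),(205,66),(219,147),(102,164)]),("scene",(315,240),[(183,113),(160,65),(112,130),(207,168),(255,105)])):
    q=np.array([plane(n,*S(p,o),.07)[:2] for p in P]); print(n,q[0],q[1:].mean(0)); print(q[1:])
    e=np.roll(q[1:],-1,0)-q[1:]; print(np.degrees(np.arctan2(e[:,1],e[:,0])),np.linalg.norm(e,axis=1))
print("full",plane("side",325,180.75,.06),plane("scene",284.25,183,.06))
print("empty",plane("side",323.5,194,.06),plane("scene",298.75,193.25,.06))
print("knob",plane("side",278.5,302.5,.051),plane("scene",384.5,279.5,.051))
from rig import ctrl
f=ctrl.grab_frame("wrist");print(f["T_tool_cam"],f["mtx"],ctrl.get_eef_rot())
E
```

```text
side [0.5829 0.1972] [0.582  0.1941]
[[0.6223 0.1751]
 [0.5641 0.156 ]
 [0.5428 0.2128]
 [0.5987 0.2325]]
[-161.9043  110.5507   19.3599  -67.6292] [0.0613 0.0606 0.0592 0.0621]
scene [0.5837 0.1958] [0.5851 0.1977]
[[0.5688 0.1579]
 [0.6249 0.1818]
 [0.6005 0.2354]
 [0.5461 0.2158]]
[  23.1158  114.4448 -160.1697  -68.5449] [0.0609 0.0589 0.0578 0.0622]
full [ 0.5258 -0.2302  0.06  ] [ 0.5286 -0.2277  0.06  ]
empty [ 0.5193 -0.1575  0.06  ] [ 0.5234 -0.1541  0.06  ]
knob [0.5509 0.2388 0.051 ] [0.5504 0.2417 0.051 ]
[[ 0.0009 -0.9504 -0.311   0.0818]
 [ 1.      0.0005  0.0011  0.0007]
 [-0.0009 -0.311   0.9504 -0.1502]
 [ 0.      0.      0.      1.    ]] [[309.7069   0.     323.0725]
 [  0.     309.7069 199.2981]
 [  0.       0.       1.    ]] [-3.1401 -0.0002  1.5708]
```

```bash
cat >> h.py <<'E'
import cv2
from scipy.spatial.transform import Rotation as Ro
def snap(ctrl,name,crop=None,k=1):
    p=np.array(ctrl.get_eef_pos());r=np.array(ctrl.get_eef_rot());f=ctrl.grab_frame("wrist")
    T=np.eye(4);T[:3,:3]=Ro.from_euler("xyz",r).as_matrix();T[:3,3]=p
    pickle.dump(dict(T=T@f["T_tool_cam"],K=f["mtx"],z=f["range_z"],im=f["color"]),open(f"pics/{name}.pkl","wb"))
    im=f["color"]
    if crop: x,y,w,h=crop; im=im[y:y+h,x:x+w]
    cv2.imwrite(f"pics/{name}.png",cv2.resize(im,None,fx=k,fy=k,interpolation=cv2.INTER_CUBIC))
def wpt(name,u,v,z):
    g=pickle.load(open(f"pics/{name}.pkl","rb"));K=g["K"]
    a=np.array([u-K[0,2],v-K[1,2]])/K[0,0];th=np.linalg.norm(a)
    d=np.r_[np.sin(th)*a/max(th,1e-9),np.cos(th)]
    d=g["T"][:3,:3]@d;c=g["T"][:3,3]
    return c+d*(z-c[2])/d[2]
E
python3 - <<'E'
from h import *
from rig import ctrl
ctrl.reach([.551,.240,.17],[np.pi,0,np.radians(110.5)])
ctrl.gripper_to(.05,40)
snap(ctrl,"w1",(120,0,400,300),2)
print(ctrl.get_time(),ctrl.get_eef_pos(),ctrl.get_joint_positions())
E
```

```text
1.6167 [0.5511681  0.23963576 0.17009342] [ 3.04617763e-01  4.47444288e-01  5.45223612e-02  1.17774086e+00
 -2.40859394e-05  1.51825282e+00]
```

View pics/w1.png

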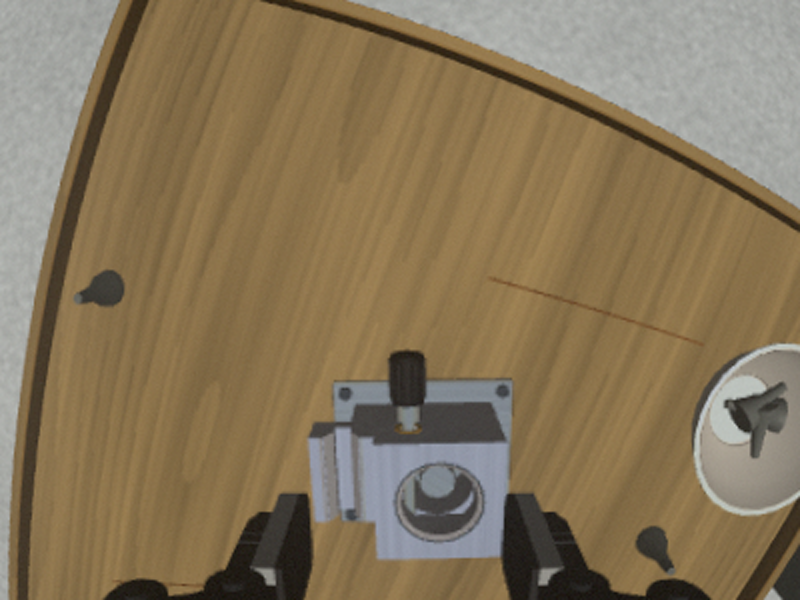

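```bash
python3 - <<'E'
from h import *
np.set_printoptions(precision=4,suppress=True)
w=lambda x,y,z:wpt("w1",120+x/2,y/2,z)[:2]
a=lambda p,q:np.degrees(np.arctan2(*(q-p)[::-1]))
print("rim",w(440,502,.07)); c=[w(374,441,.07),w(506,441,.07),w(503,556,.07),w(377,559,.07)]
print("corners mean",np.mean(c,0),a(c[0],c[1]),a(c[3],c[2]),a(c[3],c[0]),a(c[2],c[1]),np.linalg.norm(c[1]-c[0]),np.linalg.norm(c[2]-c[1]))
print("plate",a(w(334,381,.013),w(512,379,.013)))
k=[w(406.5,352,.051),w(408,418,.051)];print("pin",k,a(k[1],k[0]),"knob",w(406.7,379,.055))
n=[w(347,427,.061),w(352,512,.061)]
print("notch",w(343,472,.061),a(n[1],n[0]))
y=np.radians(20.5);R=np.array([[np.cos(y),-np.sin(y)],[np.sin(y),np.cos(y)]])
print("pred",w(440,502,.07)+R@[-.014,.054],w(440,502,.07)+R@[-.045,.008])
g=pickle.load(open("pics/w1.pkl","rb"));
for u,v in ((323,190),(355,265),(340,245)):
  print(g["z"][v,u])
E
```

```text
rim [0.5847 0.1985]
corners mean [0.585  0.1983] 20.312971947139992 21.452028784827554 110.6115122716453 112.93066191368318 0.05794156169212152 0.0598892967977211
plate 21.179209725422936
pin [array([0.5476, 0.2543]), array([0.5593, 0.2251])] 111.7717879104663 knob [0.5517 0.2436]
notch [0.5392 0.1931] 111.5557565842158
pred [0.5527 0.2442] [0.5398 0.1902]
0.27637756
0.2843528
0.30434614
```

```bash
cat >> h.py <<'E'
YAW=np.radians(21.1); C=np.array([.5847,.1983]); U=np.array([[np.cos(YAW),-np.sin(YAW)],[np.sin(YAW),np.cos(YAW)]])
D=lambda x,y,z:[*(C+U@[x,y]),z+.008]
TD=[np.pi,0,YAW+np.pi/2]
E
python3 - <<'E'
from h import *
from rig import ctrl
k=D(-.014,.054,.037)
print(k)
ctrl.servo_line([k[0],k[1],.09],.12,attitude=TD)
ctrl.servo_line([k[0],k[1],.044],.08,force_limit=8)
ctrl.gripper_to(0,40)
print("grip",ctrl.get_finger_gap(),ctrl.get_grasp_force(),ctrl.get_contact_force(),ctrl.get_eef_pos())
p=D(-.014,.124,0);p[2]=.044
s=ctrl.servo_line(p,.06,force_limit=15)
print(s,ctrl.get_finger_gap(),ctrl.get_grasp_force(),ctrl.get_contact_force(),ctrl.get_eef_pos())
if not s:
    ctrl.servo_line([p[0],p[1],.08],.1)
    snap(ctrl,"w2",(120,0,400,300),2)
print(ctrl.get_time())
E
```

```text
[np.float64(0.5521988228739604), np.float64(0.2436395355668957), 0.045]
grip 0.0002055274222404905 4.172097891569138 [-1.71800322 -0.09124725  8.48960812] [0.55343448 0.24424426 0.04598211]
False -0.00010025835251952353 0.0 [ 0.09208018 -0.0369053   0.19340195] [0.52720033 0.30863486 0.04399558]
5.5667
```

View pics/w2.png

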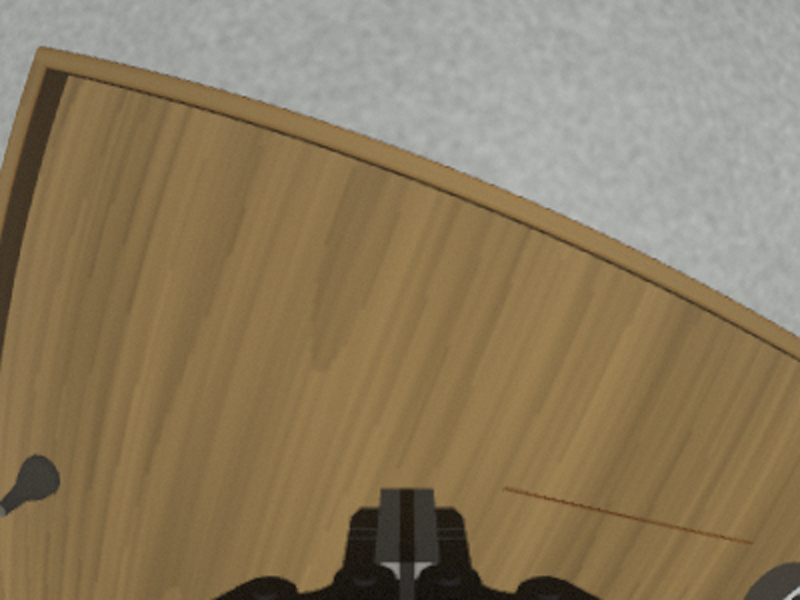

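```bash
python3 - <<'E'
from h import *
from rig import ctrl
ctrl.gripper_to(.05)
p=D(-.014,.054,0);p[2]=.17
ctrl.servo_line(p,.2)
snap(ctrl,"w3",(220,150,200,150),4)
print(ctrl.get_time(),ctrl.get_eef_pos(),ctrl.get_contact_force())
E
```

```text
6.8667 [0.55108634 0.24394314 0.16865484] [-0.77409222  0.66686856 -1.0599017 ]
```

View pics/w3.png

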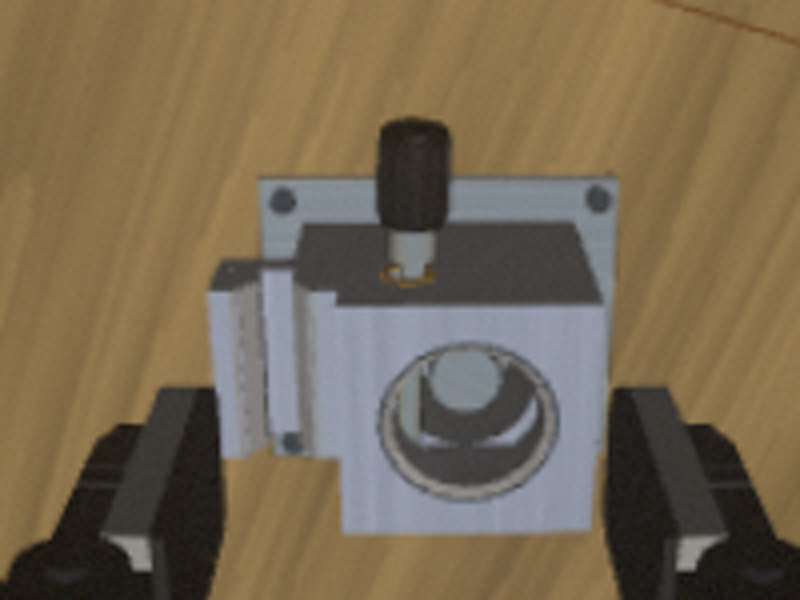

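```bash
python3 - <<'E'
from h import *
np.set_printoptions(precision=4,suppress=True)
g=pickle.load(open("pics/w3.pkl","rb"));K=g["K"];T=g["T"]
def P(x,y):
    u,v=220+x/4,150+y/4
    a=np.array([u-K[0,2],v-K[1,2]])/K[0,0];th=np.linalg.norm(a)
    d=np.r_[np.sin(th)*a/th,np.cos(th)];d*=g["z"][round(v),round(u)]/d[2]
    return (T@np.r_[d,1])[:3]
for n,p in dict(knobout=(413,128),knob=(414,175),knobin=(410,220),rim=(560,320),rim2=(360,500),plate=(340,200),floor=(100,100),fingL=(190,420),fingR=(640,420),ledge=(225,350),ledge2=(282,350)).items(): print(n,P(*p))
for q in ((0,0,.011),(0,.025,.011),(0,-.025,.011),(.011,.025,.011),(0,0,0)):
    from rig import ctrl
    M=np.eye(4);M[:3,:3]=Ro.from_euler("xyz",ctrl.get_eef_rot()).as_matrix();M[:3,3]=ctrl.get_eef_pos()
    c=np.linalg.inv(T)@M@np.r_[q,1];th=np.arctan2(np.hypot(c[0],c[1]),c[2]);e=c[:2]/np.hypot(c[0],c[1])*th*K[0,0]+K[:2,2]
    print(q,(e-[220,150])*4)
E
```

```text
knobout [0.5498 0.2533 0.05  ]
knob [0.5533 0.2448 0.0562]
knobin [0.5564 0.2344 0.0556]
rim [0.5946 0.2283 0.0676]
rim2 [0.5692 0.1682 0.0676]
plate [0.5428 0.2182 0.0102]
floor [0.4734 0.2196 0.0048]
fingL [0.5243 0.2466 0.193 ]
fingR [0.573 0.266 0.194]
ledge [0.5272 0.1893 0.0578]
ledge2 [0.5405 0.1887 0.0461]
(0, 0, 0.011) [398.422  380.0166]
(0, 0.025, 0.011) [569.2557 378.9085]
(0, -0.025, 0.011) [228.0084 378.8197]
(0.011, 0.025, 0.011) [573.0063 310.1348]
(0, 0, 0) [397.7894 415.647 ]
```

```bash
python3 - <<'E'
from h import *
from rig import ctrl
np.set_printoptions(precision=4,suppress=True)
X=ctrl.grab_frame("wrist")["T_tool_cam"]
for name in ("w2","w3"):
    g=pickle.load(open(f"pics/{name}.pkl","rb"));K=g["K"]
    v,u=np.mgrid[225:330,230:420];z=g["z"][225:330,230:420]
    a=np.stack([u-K[0,2],v-K[1,2]],-1)/K[0,0];th=np.linalg.norm(a,axis=-1)
    xy=a/th[...,None]*np.tan(th)[...,None]*z[...,None]
    p=np.concatenate([xy,z[...,None],np.ones_like(z)[...,None]],-1)@X.T
    m=(z>.05)&(p[...,2]<.03)&(p[...,2]>-.06)&(abs(p[...,1])<.06)&(abs(p[...,0])<.03)
    q=p[m][:,:3];print(name,len(q)); 
    for c in np.arange(-.03,.03,.004):
        s=q[(q[:,2]>=c)&(q[:,2]<c+.004)]
        if len(s):print(round(c,3),len(s),s.min(0),s.max(0))
E
```

```text
w2 4790
-0.03 277 [ 0.0077 -0.0123 -0.03  ] [ 0.0135  0.0152 -0.026 ]
-0.026 223 [ 0.0076 -0.0118 -0.026 ] [ 0.0132  0.0152 -0.022 ]
-0.022 230 [ 0.0076 -0.0119 -0.022 ] [ 0.0129  0.0154 -0.018 ]
-0.018 182 [ 0.0077 -0.0108 -0.018 ] [ 0.0133  0.0137 -0.014 ]
-0.014 43 [ 0.0119 -0.005  -0.014 ] [ 0.0129  0.0078 -0.0114]
w3 4159
-0.03 353 [-0.0097 -0.037  -0.03  ] [ 0.0134  0.0398 -0.026 ]
-0.026 315 [-0.0093 -0.037  -0.026 ] [ 0.0132  0.0399 -0.022 ]
-0.022 303 [-0.0091 -0.0365 -0.022 ] [ 0.0134  0.0394 -0.018 ]
-0.018 182 [-0.0087 -0.0347 -0.018 ] [ 0.0131  0.037  -0.014 ]
-0.014 63 [-0.0067 -0.0238 -0.014 ] [ 0.0114  0.027  -0.01  ]
-0.01 1 [-0.0078  0.0266 -0.0099] [-0.0078  0.0266 -0.0099]
```

```bash
cat >> h.py <<'E'
G=.0305  # measured: pads' grasp point lies this far behind the reported TCP
E
python3 - <<'E'
from h import *
from rig import ctrl
k=D(-.014,.054,0);z=.051-G
ctrl.servo_line([k[0],k[1],.08],.15,attitude=TD)
ctrl.servo_line([k[0],k[1],z],.08,force_limit=8)
print(ctrl.get_eef_pos(),ctrl.get_contact_force())
ctrl.gripper_to(0,40)
print("grip",ctrl.get_finger_gap(),ctrl.get_grasp_force(),ctrl.get_contact_force(),ctrl.get_eef_pos())
if ctrl.get_finger_gap()>.01:
    p=D(-.014,.125,0);p[2]=z
    s=ctrl.servo_line(p,.06,force_limit=15)
    print(s,ctrl.get_finger_gap(),ctrl.get_grasp_force(),ctrl.get_contact_force(),ctrl.get_eef_pos())
    if not s:
        ctrl.servo_line([p[0],p[1],z+.04],.1)
        snap(ctrl,"w4",(170,100,300,225),2.6)
print(ctrl.get_time())
E
```

```text
[0.55269175 0.24379309 0.02097751] [0.40690617 0.11768046 0.66520343]
grip 0.014702737554664053 38.86781394481659 [-0.98609992 -1.46240458  2.63596343] [0.55193347 0.24357759 0.02077558]
False 0.014731060127231813 38.8403856754303 [-0.81322276 -1.37407936 -0.48932066] [0.52677284 0.30955301 0.02045932]
10.9
```

View pics/w4.png

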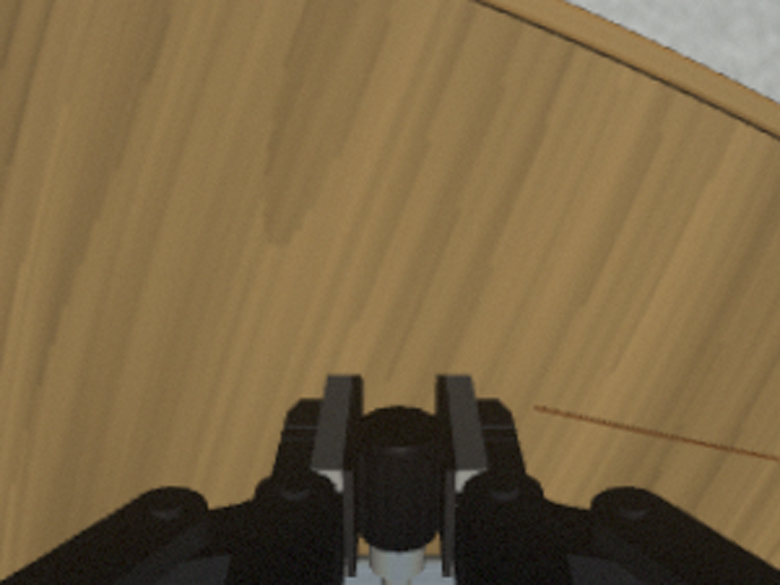

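```bash
python3 - <<'E'
from h import *
from rig import ctrl
z=.051-G+.03
for q in ((-.045,.125),(-.045,.062)):
    ctrl.servo_line([*D(*q,0)[:2],z],.12)
ctrl.dwell(.2)
print(ctrl.get_eef_pos(),D(-.045,.062,0),ctrl.get_finger_gap(),ctrl.get_contact_force())
s=ctrl.grab_frame("scene")["color"];d=ctrl.grab_frame("side")["color"]
c=lambda im,x,y:cv2.resize(im[y:y+75,x:x+67],(400,450),interpolation=cv2.INTER_CUBIC)
cv2.imwrite("pics/m2.png",np.hstack([c(d,240,250),c(s,340,235)]))
snap(ctrl,"w5")
print(ctrl.get_time())
E
```

```text
[0.52011999 0.24061919 0.05051234] [np.float64(0.5203972888294098), np.float64(0.23994326279377803), 0.008] 0.014321420234756651 [ 0.13017769  0.07687671 -1.08868011]
12.35
```

View pics/m2.png

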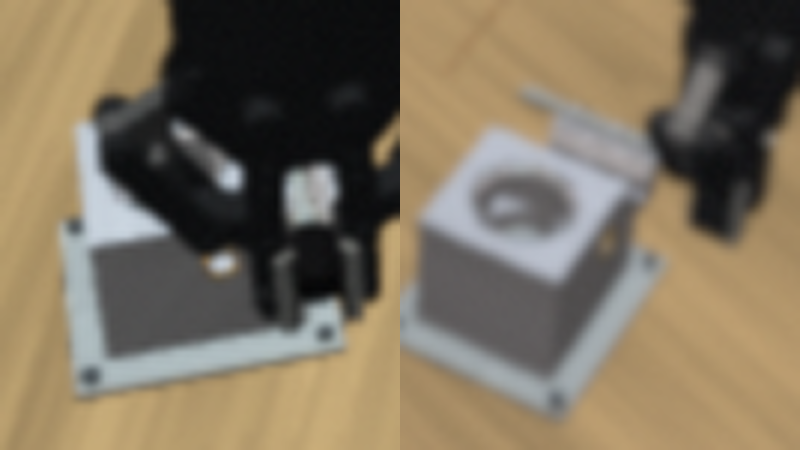

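```bash
python3 - <<'E'
from h import *
f=F["scene"]
def pr(X): c=f["R"]@X+f["t"];u=f["mtx"]@c/c[2];return ((u[:2]-[340,235])*[400/67,6]+[400,0]).round()
for y in (-.026,.02):
  for z in (.065,.073,.081): print(y,z,pr(np.array([*D(-.045,y,0)[:2],z])))
print("rim",pr(np.array([*C,.07])),"ledge end top mid",pr(np.array(D(-.045,.03,.053))),pr(np.array(D(-.045,-.014,.053))))
E
```

```text
-0.026 0.065 [521. 119.]
-0.026 0.073 [522. 104.]
-0.026 0.081 [523.  90.]
0.02 0.065 [624. 163.]
0.02 0.073 [625. 148.]
0.02 0.081 [627. 133.]
rim [526. 204.] ledge end top mid [646. 180.] [547. 137.]
```

```bash
python3 - <<'E'
from h import *
from rig import ctrl
p=[*D(-.045,.062,0)[:2]]
s=ctrl.servo_line([*p,.0515-G],.04,force_limit=3)
print(s,ctrl.get_eef_pos(),ctrl.get_contact_force())
ctrl.gripper_to(.04)
ctrl.servo_line([*p,.15],.15)
q=ctrl.get_joint_positions()
snap(ctrl,"w6",(240,150,160,120),2.5)
ctrl.gripper_to(.07)
ctrl.reach([.527,-.229,.20],[np.pi,0,np.radians(94.3)])
snap(ctrl,"w7",(170,110,300,200),1.33)
a,b=cv2.imread("pics/w6.png"),cv2.imread("pics/w7.png");b=cv2.resize(b,(400,300));cv2.imwrite("pics/m3.png",np.hstack([a,b]))
print(ctrl.get_time(),ctrl.get_eef_pos())
E
```

```text
True [0.51971424 0.23977047 0.02087218] [-0.62615301 -0.17379724  4.74092789]
16.6667 [ 0.52728037 -0.22781949  0.19982869]
```

View pics/m3.png

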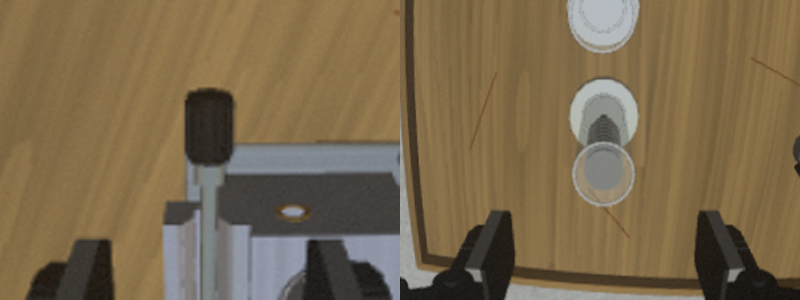

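```bash
python3 - <<'E'
from h import *
print(wpt("w7",322.25,226,.156),wpt("w7",323,185.3,.060))
E
```

```text
[ 0.52780798 -0.22881144  0.156     ] [ 0.52821485 -0.22671323  0.06      ]
```

```bash
python3 - <<'E'
from h import *
from rig import ctrl
A=[np.pi,0,np.radians(94.3)];t=[.528,-.228];z=.016+.100-G
s=ctrl.servo_line([*t,z],.08,attitude=A,force_limit=6)
print(s,ctrl.get_eef_pos(),ctrl.get_contact_force())
if not s:
    ctrl.gripper_to(0,45)
    print(ctrl.get_finger_gap(),ctrl.get_grasp_force(),ctrl.get_contact_force())
    ctrl.servo_line([*t,z+.168],.08)
    ctrl.dwell(.2)
    print(ctrl.get_finger_gap(),ctrl.get_grasp_force(),ctrl.get_contact_force(),ctrl.get_eef_pos())
    ctrl.servo_line([*C,z+.168],.15,attitude=TD)
    ctrl.servo_line([*C,z+.036+.045],.1); ctrl.dwell(.3)   # spigot end just above the rim
    print(ctrl.get_eef_pos(),ctrl.get_contact_force(),ctrl.get_moment())
    s=ctrl.grab_frame("scene")["color"];d=ctrl.grab_frame("side")["color"]
    c=lambda im,x,y:cv2.resize(im[y:y+90,x:x+80],(400,450),interpolation=cv2.INTER_CUBIC)
    cv2.imwrite("pics/m4.png",np.hstack([c(d,230,220),c(s,320,205)]))
print(ctrl.get_time())
E
```

```text
False [ 0.52844857 -0.22827098  0.08607534] [ 0.74134174 -0.28421913  0.5489724 ]
0.03139674816992433 41.456610560417175 [-0.91208711  0.50328391  3.11695413]
0.030824760399519452 41.4006507396698 [-0.12757537  0.17170791 -1.2202684 ] [ 0.52789244 -0.22795294  0.25329222]
[0.58503829 0.19839286 0.16698816] [-0.3641341  -0.04041483 -1.56330155] [ 0.00691698 -0.0231724  -0.01825775]
25.5667
```

View pics/m4.png

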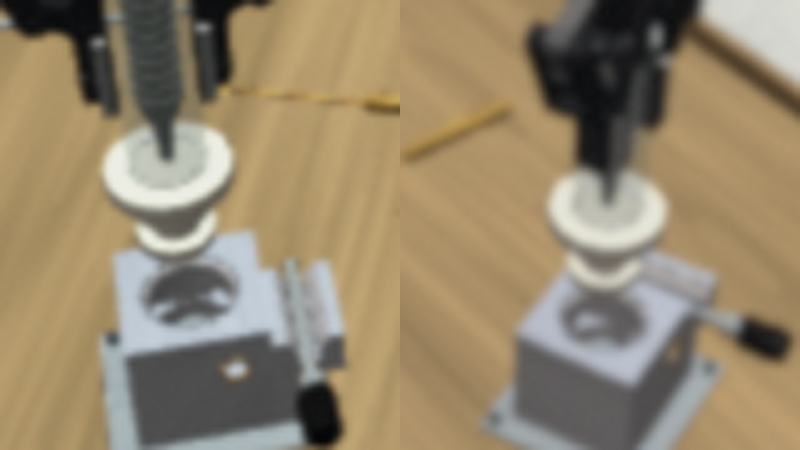

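```bash
python3 - <<'E'
from h import *
from rig import ctrl
o=(plane("side",263.6,254,.141)-plane("side",267.75,279.25,.07)+plane("scene",361.8,247,.141)-plane("scene",360.75,268.25,.07))[:2]/2
print("offset",o, plane("side",263.6,254,.141),plane("scene",361.8,247,.141))
t=C-np.clip(o,-.004,.004)*.5
s=ctrl.servo_line([*t,.122],.06,force_limit=5)
print(s,ctrl.get_eef_pos(),ctrl.get_contact_force(),ctrl.get_moment())
if not s:
    s=ctrl.servo_line([*t,.1015],.015,force_limit=15)
    print(s,ctrl.get_eef_pos(),ctrl.get_contact_force(),ctrl.get_finger_gap())
    ctrl.dwell(.3)
    print(ctrl.get_eef_pos(),ctrl.get_contact_force(),ctrl.get_moment())
print(ctrl.get_time())
E
```

```text
offset [0.0026655  0.00232818] [0.58410605 0.19886487 0.141     ] [0.58781459 0.1987899  0.141     ]
False [0.58365407 0.1971906  0.12233552] [ 0.4519262   0.24960368 -1.45766278] [ 0.04218751 -0.01450458 -0.02829909]
True [0.58361818 0.19701566 0.10626152] [-0.92697235  0.1014751   8.35985871] 0.030947212639700013
[0.58360506 0.19700829 0.10644112] [-1.36921698 -0.29662656  7.39640154] [-0.20152823  0.38395493  0.01415118]
27.8083
```

```bash
python3 - <<'E'
from h import *
from rig import ctrl
z=ctrl.get_eef_pos()[2];p=[.5836,.1970]
while z>.1015:
    z-=.0005; ctrl.servo_line([*p,z],.01); ctrl.dwell(.15)
    f=ctrl.get_contact_force()
    print(round(z,4),round(ctrl.get_eef_pos()[2],5),np.round(f,1),np.round(ctrl.get_moment(),2),round(ctrl.get_finger_gap(),4))
    if f[2]>13.5: break
print(ctrl.get_time())
E
```

```text
0.1059 0.10683 [-3.6  0.   6.4] [-0.15  0.69  0.04] 0.0311
0.1054 0.10634 [-2.4 -1.1  7. ] [-0.2   0.64 -0.04] 0.0313
0.1049 0.10593 [-2.3 -0.5  7.2] [-0.19  0.71  0.01] 0.031
0.1044 0.10591 [-3.5 -1.4 10.6] [-0.26  0.91  0.  ] 0.0307
0.1039 0.10588 [-5.7 -0.1 13.9] [-0.33  1.15 -0.01] 0.031
29.8333
```

```bash
python3 - <<'E'
from h import *
from rig import ctrl
np.set_printoptions(precision=4,suppress=True)
print(ctrl.get_eef_pos(),ctrl.get_eef_rot())
for dx in (.001,.002,.003):
    ctrl.servo_line([.5836-dx,.1970,.1039],.01);ctrl.dwell(.2)
    f=ctrl.get_contact_force();print(dx,np.array(ctrl.get_eef_pos()),np.round(f,1),np.round(ctrl.get_moment(),2))
    if f[0]>-2:break
for n in ("side","scene"):
    f=ctrl.grab_frame(n);z=f["range_z"];v,u=np.mgrid[:400,:640]
    c=np.stack([(u-f["mtx"][0,2])/f["mtx"][0,0]*z,(v-f["mtx"][1,2])/f["mtx"][1,1]*z,z],-1)
    w=(c-f["t"])@f["R"]; im=f["color"].min(-1)
    r=np.hypot(*(w[...,:2]-C).transpose(2,0,1))
    ring=(r<.024)&(r>.0175)&(abs(w[...,2]-.08)<.008)&(z>0)
    rim=(r>.029)&(r<.036)&(abs(w[...,2]-.07)<.005)&(z>0)
    for k,m in (("collar",ring),("rim",rim)):
        q=w[m]
        if len(q)>8:
            A=np.c_[q[:,:2]-C,np.ones(len(q))];x=np.linalg.lstsq(A,q[:,2],rcond=None)[0]
            print(n,k,len(q),np.median(q[:,2]),"slopes",x[:2],"h",x[2])
print(ctrl.get_time())
E
```

```text
[0.5838 0.197  0.1059] [3.1414 0.0006 1.9391]
0.001 [0.5836 0.197  0.1059] [-2.3 -1.8 11.3] [-0.32  0.74  0.02]
0.002 [0.5834 0.1971 0.1059] [-1.3 -1.3  9.6] [-0.28  0.25  0.04]
side collar 127 0.07909431076403797 slopes [ 0.0287 -0.1514] h 0.07957518621949985
side rim 84 0.07019771513192988 slopes [ 0.0043 -0.0287] h 0.07000439032801313
scene collar 99 0.07835198894508101 slopes [-0.0277 -0.0651] h 0.07869959343328647
scene rim 94 0.06904469047818049 slopes [-0.0124 -0.0036] h 0.06898395275684305
30.8333
```

```bash
python3 - <<'E'
from h import *
from rig import ctrl
z=.1039
for i in range(8):
    f=np.array(ctrl.get_contact_force());print(round(z,4),np.array(ctrl.get_eef_pos()).round(5),f.round(1),np.round(ctrl.get_moment(),2))
    if 13.5<f[2]<18: break
    z-=.0004*np.sign(15.5-f[2]);ctrl.servo_line([.5814,.1968,z],.01);ctrl.dwell(.4)
for i in range(3):
    ctrl.dwell(.7);print(np.round(ctrl.get_contact_force(),1),ctrl.get_eef_pos()[2],ctrl.get_finger_gap(),ctrl.get_grasp_force())
print(ctrl.get_time())
E
```

```text
0.1039 [0.58341 0.19707 0.10593] [-1.1 -1.3  8.9] [-0.32  0.29  0.01]
0.1035 [0.58341 0.19703 0.10592] [-0.6 -0.7 10.7] [-0.27  0.39  0.03]
0.1031 [0.58339 0.19702 0.10587] [-2.1 -0.9 12.7] [-0.3   0.61  0.07]
0.1027 [0.58347 0.19704 0.10588] [-3.  -1.3 15.4] [-0.38  0.75 -0.03]
[-2.7 -1.  16.1] 0.10585719029628667 0.030843494819066945 42.948344349861145
[-3.  -1.6 14.7] 0.10587375763319695 0.030695910584752607 42.94780075550079
[-2.4 -0.6 15.1] 0.10590463776092456 0.031215569769387747 42.94849097728729
34.8833
```

Stable: the collar is on a hard stop, pressed with about 16 N against the 9.5 N spring, and the grip is 43 N. Handing in.

```bash
python3 -c "
from rig import ctrl
print(ctrl.close_job(),ctrl.get_time())"
```

```text
the job is handed in; nothing more can be done
the job is handed in; nothing more can be done
```

I handed the job in at about 35 s: the pin is parked in the ledge notch, and the full tube is still gripped and pressed home on the rim at about 16 N. My first grasp closed over the top of the pin's knob without moving it, because the fingertips sit about 23 mm farther back than stated. I corrected for that. After the final press I checked seating by force and depth readings, not by another picture.

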